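# Radius leaves on routed samples

### The job

Check the four white routed samples on the jig plate with the two radius leaves: first find by touch which of the two rounded rims the blue concave leaf fits, then which of the two round channels the orange convex leaf fits; only one of each pair lets its leaf go fully home, on the other it stops well short and rocks. Press each leaf home until its sprung grip visibly gives, about 4 mm and never more than 8 mm at any time, then leave it there let go and upright, astride that rim or down in that channel. Leave the grey spare leaf and everything else where it is.

Things in the scene. Friction and masses are not known exactly. Their poses are not given: they have to be found in the camera images.
- jig: Fixed aluminium plate 200 (x) x 220 (y) x 12 mm, origin under its centre. Four fixed, slippery white samples on it, 60 mm tall, 60 long in x: two round-topped slabs (rims) at jig x -50 mm, two channelled blocks at +50. Clamped by hand: each off its place by up to 5 mm in jig y, 3 in x, 0.03 rad yaw; heights true. Which of a pair is left is not told. A leaf pressed on off-centre is pushed sideways to the centre.
- rim_left (a point): Nominal middle of the top edge of the left rim place (jig -50, +55 mm), 72 mm above the jig's origin; axes as the jig's: x along the rim, y across, z up. The real rim is up to 5 mm off in y. One rim is 24 mm thick (top radius 12), the other 31 mm (radius 15.5); left or right is not told.
- rim_right (a point): The same for the right rim place (jig -50, -55 mm).
- channel_left (a point): Nominal middle of the mouth of the left channel (jig +50, +55 mm), level with the 60 mm wide block's top, 72 mm above the jig's origin; x along the channel, y across, z up. The real one is up to 5 mm off in y. One channel is 28 mm wide (bottom radius 14), the other 21 mm (10.5), both 32 mm deep; left or right is not told.
- channel_right (a point): The same for the right channel (jig +50, -55 mm).
- leaf_concave: Loose blue leaf, 80 g, upside-down U on the rack, 20 mm thick (x), 42 wide (y). Origin midway under its legs. Notch 26 mm wide, radius 13, its top 27 mm up; legs 8 wide; body to 40 mm; sprung grip tab 24 (y) x 20 (x) from 52 to 84 mm. Put its x along the rim. Home on the 24 mm rim: origin 27 mm below the rim top; on the 31 mm rim it stops at about 7 mm below.
- grip_concave (a joint): How far the blue leaf's grip tab is pressed down towards the leaf, m: 0 at rest, 0.010 at its stop. Spring: 2 N to start it, then 1 N more per mm. The tab moves straight along the leaf's z. When held in the air the leaf hangs at 0.
- leaf_convex: Loose orange leaf, 80 g, 20 mm thick (x): tongue 26 wide (y), round end radius 13, shoulder 42 wide at 44-54 mm, sprung grip tab 24 (y) x 20 (x) from 66 to 98 mm. Origin at the lowest point. Starts 28 mm deep in a rack pocket, leaning up to 5 degrees. Put its x along the channel. Home in the 28 mm channel: origin 32 mm below the mouth; on the 21 mm one it stops about 5 mm below.
- grip_convex (a joint): The same for the orange leaf's grip tab.
- rack: Fixed black rack, plate 90 (x) x 210 (y) x 10 mm, origin at the centre of its underside: pocket with the orange leaf at y = -70 mm (pocket walls rise to 38 mm over the bench), blue leaf in the middle, grey spare leaf at y = +70 mm.
- leaf_spare: Loose grey concave leaf, 52 mm wide, 89 mm tall, standing on the rack; not needed, leave alone. Origin midway under its legs.
- weight: Loose brass weight, 24 mm across and 16 mm tall, on the middle of the jig plate among the samples; leave alone. Origin under its centre.
- spray: Loose white bottle with red cap, 56 mm across, 160 mm tall; leave alone. Origin under its centre.
- brush: Loose bench brush lying on the table; leave alone.
- driver: Loose red-handled screwdriver lying on the table; leave alone.
- cone: Loose abrasive cone, 44 mm across, 75 mm tall; leave alone. Origin under its centre.
- sleeve: Loose brown grinding sleeve, 70 mm across, 45 mm tall; leave alone. Origin under its centre.
There are look-alikes about, which are no part of the job. Several things have the shape of the leaf_convex; the one meant has the colours described above.

How it is judged:
On the way, in this order (a step that is already met when the one before it is completed fails the run):
1. the blue concave leaf is fully home astride the rim it fits and pressed there until its grip gives 2 mm or more (angle between leaf_concave's own z axis and vertical below 0.12 rad and angle between the x axis of leaf_concave and the x axis of jig, either way round below 0.2 rad and ((x of leaf_concave in the frame of rim_left between -0.028 and 0.028 m and y of leaf_concave in the frame of rim_left between -0.01 and 0.01 m and z of leaf_concave in the frame of rim_left between -0.031 and -0.0245 m) or (x of leaf_concave in the frame of rim_right between -0.028 and 0.028 m and y of leaf_concave in the frame of rim_right between -0.01 and 0.01 m and z of leaf_concave in the frame of rim_right between -0.031 and -0.0245 m)) and value of joint grip_concave above 0.002 m), for 0.2 s.
2. the orange convex leaf is fully home in the channel it fits and pressed there until its grip gives 2 mm or more (angle between leaf_convex's own z axis and vertical below 0.12 rad and angle between the x axis of leaf_convex and the x axis of jig, either way round below 0.2 rad and ((x of leaf_convex in the frame of channel_left between -0.028 and 0.028 m and y of leaf_convex in the frame of channel_left between -0.01 and 0.01 m and z of leaf_convex in the frame of channel_left between -0.036 and -0.0295 m) or (x of leaf_convex in the frame of channel_right between -0.028 and 0.028 m and y of leaf_convex in the frame of channel_right between -0.01 and 0.01 m and z of leaf_convex in the frame of channel_right between -0.036 and -0.0295 m)) and value of joint grip_convex above 0.002 m), for 0.2 s.
At the end, for the whole second after the job is handed in: Both leaves let go, at rest, upright (0.12 rad), x within 0.2 rad of the jig's. Blue origin 27 mm below a rim place, orange 32 mm below a channel place (2.5 mm higher or 4 mm lower allowed), within 28 mm along and 10 mm across (angle between each of leaf_concave, leaf_convex's own z axis and vertical below 0.12 rad and angle between the x axis of each of leaf_concave, leaf_convex and the x axis of jig, either way round below 0.2 rad and ((x of leaf_concave in the frame of rim_left between -0.028 and 0.028 m and y of leaf_concave in the frame of rim_left between -0.01 and 0.01 m and z of leaf_concave in the frame of rim_left between -0.031 and -0.0245 m) or (x of leaf_concave in the frame of rim_right between -0.028 and 0.028 m and y of leaf_concave in the frame of rim_right between -0.01 and 0.01 m and z of leaf_concave in the frame of rim_right between -0.031 and -0.0245 m)) and ((x of leaf_convex in the frame of channel_left between -0.028 and 0.028 m and y of leaf_convex in the frame of channel_left between -0.01 and 0.01 m and z of leaf_convex in the frame of channel_left between -0.036 and -0.0295 m) or (x of leaf_convex in the frame of channel_right between -0.028 and 0.028 m and y of leaf_convex in the frame of channel_right between -0.01 and 0.01 m and z of leaf_convex in the frame of channel_right between -0.036 and -0.0295 m)) and linear speed of each of leaf_concave, leaf_convex below 0.02 m/s and contact force between each of leaf_concave, leaf_convex and the fingers below 0.05 N); the robot touches nothing.
It fails at once if the grey spare leaf or any other bystander is moved (20 to 30 mm) (distance of any of leaf_spare, weight from where it was at the start of the episode above 0.02 m or distance of any of spray, brush, driver, cone, sleeve from where it was at the start of the episode above 0.03 m).
It fails at once if a leaf is forced: its sprung grip is pressed in more than 8 mm (10 N) (value of joint any of grip_concave, grip_convex above 0.008 m).
It also fails if it takes over 72 s, if anything falls off the work surface, if the arm or the gripper's body presses on something with over 40 N, if the wrist force passes 120 N, or if a joint passes its speed limit or range.

### The arm

A 6-joint arm with a two-finger parallel gripper is mounted at the origin on the work surface. World frame = base frame: x ahead of the robot, y to its left, z up, the work surface at z = 0. Lengths are in m, angles in rad, forces in N, time in s.
With the tool pointing down it reaches from about 0.25 to 0.725 m from the base axis. Payload 4 kg.
Tool frame: the origin (TCP) lies at the very end of the fingers, on their centre line; the grasp point (between the pads) lies 19 mm behind it; z points along the fingers, y is the line along which they close (so a half turn about z gives the same grasp; the last joint's range is limited). The gripper opens to 85 mm and grips with 20 to 120 N. Pads are 22 mm wide; open, the fingers measure 114 mm over their backs; the gripper's body (76 mm by 85 mm) begins 54 mm behind the grasp point. The pads swing forward as they close: fully open they stand 13 mm farther back than shut.
Start: joints at [1.222, 0.241, 0.005, 1.335, 0, 1.571], TCP at [0.171, 0.47, 0.231] pointing down, gripper open.
Joint ranges: [-2.72, 2.72], [-1.05, 1.87], [-1.09, 1.28], [-1.99, 2.15], [-1.42, 1.44], [-3.14, 3.14]. Speed limits (rad/s): [2.79, 2.79, 3.14, 3.14, 3.14, 3.14].

### API

Orientations are given as a unit quaternion [x, y, z, w].
In Python, from workcell import bot, vision, workorder, boxes_of gives the robot as it stands.
- The arm moves only by the tool send_rows, never from a script. Its argument "motion" is text: rows parted by semicolons, each of 5 numbers parted by spaces: the closure, from -1 (fully open) to 1 (shut), so that 0 is half open, then the shift along the tool's x, y, z in cm, then the turn about the tool's z in rad. In form: claw x y z twist; .... A call has 1 to 5 rows; each row is the pose to reach, as a shift and turn from the pose commanded when the call began, along the tool's axes at that moment; what a row does not reach only later rows make up. A row lasts 1/10 s, in which the tool goes at most 50 mm and 8.59 degrees, less where a joint would pass 70% of its speed; a pose out of reach is approached as far as the arm can. A call with a gripper value outside its range is refused whole. The fingers move at their own pace and stop on an object; the grip force is fixed at half the most. Time passes only in rows, so rows that repeat a pose let the fingers close. It gives the time, the measured TCP pose, the force, the opening and the grip force at its end, in the units of the state.
- bot.get_obs(): the state, without advancing time (a new reading comes with each control period).
- vision.camera(name): name is "scene" or "top" or "wrist"; returns the picture (384x512x3 uint8, red, green, blue); there is no depth.
- vision.camera_model(name): a dict with "fov_y" (degrees; the focal length in pixels is half the picture's height over the tangent of half this angle, whatever the lens; pixels are square), "cx", "cy" (the principal point, pixels), "k1" (the pictures are not rectified: a ray, as slopes to the right and down, at radius r is drawn at 1 + k1 r^2 times it, then the intrinsics apply), "world_from_camera" (4x4, takes a point from camera to world coordinates); the wrist camera has in their place "hand_eye" (4x4, takes a point from camera to tool coordinates, whose origin is the TCP and whose axes are the flange's). Camera axes: x right, y down, z forward; pixel columns grow to the right and rows downward; lengths in m; the calibration is good to about 2 mm. A picture is of the moment at which its call begins: read the wrist's pose just before it. camera_model takes no time and is no camera call.
- workorder.job_done(): hands the job in; it is judged then, once.
Trained networks look in the newest picture that a camera, given by its name, has taken for a name from the list of things; names that differ only in an ending like _2 or _b are one class to them, and where a whole thing is asked for, a point or a joint stands for the part that bears it (a point fixed in the world has none). Each returns a list of dicts, best first, with "conf" (0 to 1); they miss things now and then, are a little off and sometimes report something else, mostly with a low value. They report only what shows in the picture. A call takes as long as a camera call. They do not tell look-alikes from the thing itself.
- boxes_of(camera, target): "rect" ([centre column, centre row, width, height] in pixels, round what is visible of it).
The state is a dict: "clock": time; "joint_pos": joint angles; "joint_vel": joint speeds; "tau": joint torques, N m; "eef_pos": TCP position; "tool_rot": TCP orientation; "ft_force": force on the tool from outside, world axes, zero at the start; "ft_torque": the same for the moment, N m; "grip_width": finger opening in m; "grasp_force": force on a finger pad.
Only numpy, scipy, OpenCV 4.12 (cv2) and the standard library are available. Lean on these libraries where they do the work, as an engineer would, in place of code of your own. Each camera call takes 0.05 s, during which the arm holds its last target. There are 200 camera calls.

## Working session

There is one attempt and no reset: what is moved stays moved. The work goes in short steps, Python scripts to look and compute and a tool call to move; the robot and the scene stay as the last step left them, time stands still between calls to the robot, and variables do not carry over. Pictures are saved under pics/ and viewed, at most 10 in all, crops included, and the job is handed in when it is done.

Besides the shell and the picture viewer there is one more tool, called after "Request:" as name(argument=value, ...), one argument or row to a line, values as JSON. send_rows: Moves the arm, as the interface text tells. Its arguments: {"type":"object","properties":{"motion":{"type":"string"}},"required":["motion"]}

```bash
mkdir -p pics; ls
python3 - <<'E'
from workcell import bot, vision, boxes_of
import cv2
print({k:v for k,v in bot.get_obs().items()})
for c in ("scene","top"):
    im=vision.camera(c); cv2.imwrite(f"pics/{c}0.png",cv2.resize(im[:,:,::-1],(800,600),interpolation=cv2.INTER_CUBIC))
    m=vision.camera_model(c); print(c,m)
    for t in ("jig","leaf_concave","leaf_convex","rack","leaf_spare","weight"):
        print(t,[(round(d["conf"],2),[round(x) for x in d["rect"]]) for d in boxes_of(c,t)[:4]])
print(vision.camera_model("wrist"))
E
```

```text
pics
{'clock': 0.0, 'joint_pos': array([ 1.22201275e+00,  2.41449290e-01,  3.72901712e-03,  1.33520184e+00,
       -4.91634840e-06,  1.57084184e+00]), 'joint_vel': array([-1.00819973e-03, -4.07793106e-04,  8.71280471e-04, -5.76675895e-04,
        9.96782893e-05,  8.97887848e-04]), 'tau': array([-1.87772516e-04, -3.72311997e+01,  2.52409941e+01,  1.68698811e-02,
        4.63452568e-05, -1.48490575e-06]), 'eef_pos': array([0.17066312, 0.46930084, 0.23039666]), 'tool_rot': array([ 1.73531496e-01,  9.84827746e-01, -1.04720239e-03, -1.81977050e-04]), 'ft_force': array([-0.39773147,  0.46323997, -0.29737742]), 'ft_torque': array([ 0.03496156, -0.01779653, -0.0041875 ]), 'grasp_force': 0.0, 'grip_width': 0.08577004892752885}
scene {'fov_y': 57.17330399456928, 'cx': 251.93347200310507, 'cy': 189.9396353224642, 'k1': 0.01857715108017912, 'world_from_camera': array([[-0.62628027,  0.64578602, -0.4367304 ,  1.04574352],
       [ 0.77959463,  0.51713708, -0.35327249,  0.34048645],
       [-0.00228895, -0.56172027, -0.82732406,  0.90925031],
       [ 0.        ,  0.        ,  0.        ,  1.     
[... 796 characters left out ...]
, 13])]
leaf_convex [(0.54, [279, 208, 12, 9]), (0.52, [245, 238, 10, 8]), (0.47, [251, 208, 7, 7])]
rack [(0.82, [232, 211, 60, 34])]
leaf_spare [(0.47, [323, 208, 59, 50]), (0.42, [211, 210, 17, 10])]
weight [(0.66, [324, 207, 60, 55])]
{'fov_y': 66.82793926342113, 'cx': 258.6814531415449, 'cy': 188.1504173568532, 'k1': -0.024233240559727337, 'hand_eye': array([[-1.37713853e-03, -9.62072366e-01, -2.72790885e-01,
         6.88557953e-02],
       [ 9.99998672e-01, -1.56252348e-03,  4.62346681e-04,
        -7.19981103e-04],
       [-8.71053129e-04, -2.72789886e-01,  9.62073240e-01,
        -1.42377170e-01],
       [ 0.00000000e+00,  0.00000000e+00,  0.00000000e+00,
         1.00000000e+00]])}
```

View pics/scene0.png

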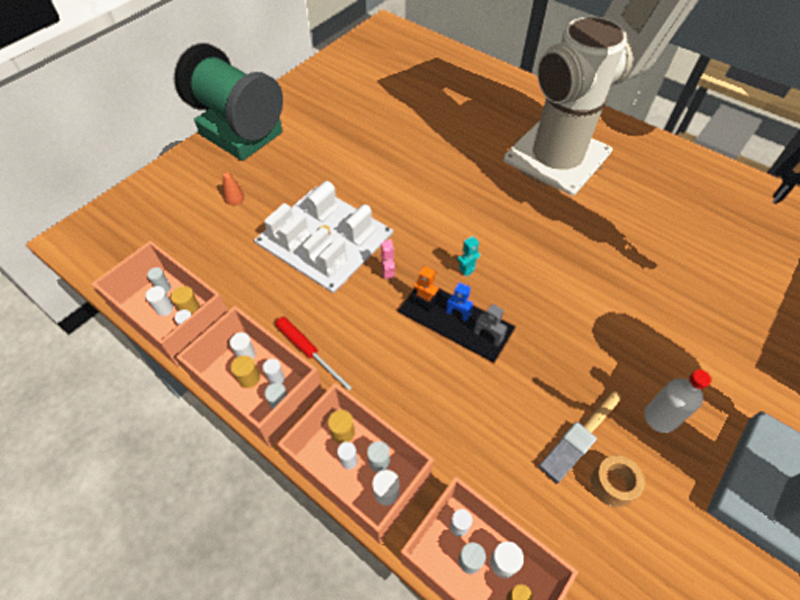

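View pics/top0.png

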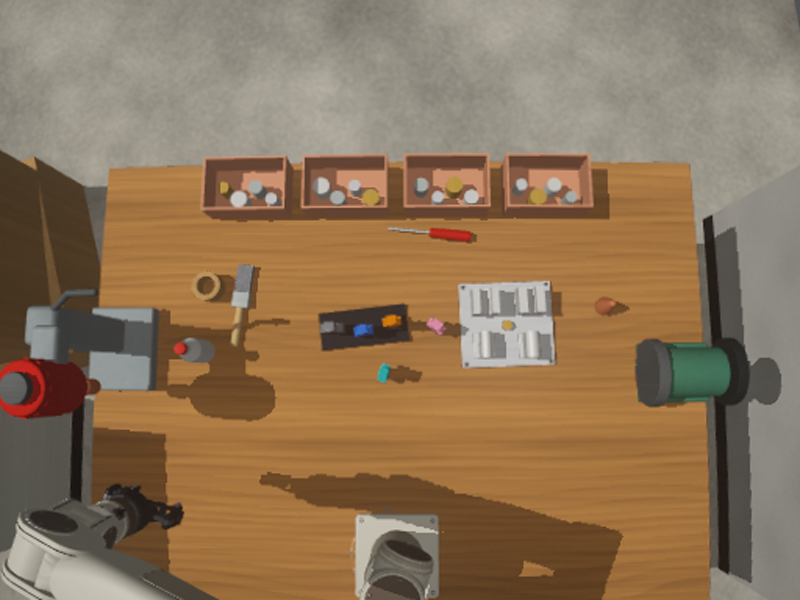

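The scene view (800x600) has orange at (427,285), blue at (460,300) and grey at (490,325), all on the black rack. The look-alikes stand off the rack: pink at (388,258) and teal at (468,255). In the top view, the rims are the lower (near-base) pair at (482,345) and (530,345), and the channels are the upper pair.

```bash
cat > h.py <<'E'
import numpy as np, cv2
from scipy.spatial.transform import Rotation as R
from workcell import bot, vision, boxes_of
def pose():
    o=bot.get_obs(); T=np.eye(4); T[:3,:3]=R.from_quat(o["tool_rot"]).as_matrix(); T[:3,3]=o["eef_pos"]; return T
def cam(name,T=None):
    m=vision.camera_model(name)
    W=m["world_from_camera"] if name!="wrist" else (pose() if T is None else T)@m["hand_eye"]
    return m,W
def px2w(name,uv,z,T=None):
    m,W=cam(name,T); f=192/np.tan(np.radians(m["fov_y"])/2)
    d=(np.asarray(uv,float)-[m["cx"],m["cy"]])/f; s=d.copy()
    for _ in range(10): s=d/(1+m["k1"]*(s@s))
    v=W[:3,:3]@[s[0],s[1],1]; return W[:3,3]+v*(z-W[2,3])/v[2]
def w2px(name,p,T=None):
    m,W=cam(name,T); f=192/np.tan(np.radians(m["fov_y"])/2)
    c=W[:3,:3].T@(np.asarray(p)-W[:3,3]); s=c[:2]/c[2]; s=s*(1+m["k1"]*(s@s))
    return s*f+[m["cx"],m["cy"]]
def go(p,yaw):
    """shift (cm, tool axes) and twist so TCP is at p with tool y axis at world angle yaw (mod pi)"""
    T=pose(); cur=np.arctan2(T[1,1],T[0,1]); d=(yaw-cur+np.pi/2)%np.pi-np.pi/2
    print("shift cm",np.round(T[:3,:3].T@(np.asarray(p)-T[:3,3])*100,2),"twist",round(-d,3),"tooly yaw",round(cur,3),"at",np.round(T[:3,3],4))
def snap(name,f,crop=None,k=1):
    T=pose(); im=vision.camera(name)[:,:,::-1]; c=im if crop is None else im[crop[1]:crop[3],crop[0]:crop[2]]
    cv2.imwrite("pics/"+f,cv2.resize(c,None,fx=k,fy=k,interpolation=cv2.INTER_CUBIC)); return T,im
E
python3 - <<'E'
from h import *
s=.64
for n,uv in dict(jTL=(459,283),jTR=(549,281),jBR=(555,366),jBL=(461,368),rTL=(319,311),rTR=(407,304),rBR=(411,341),rBL=(322,350)).items():
    print(n,px2w("top",np.array(uv)*s,.012)[:2].round(3))
print("blue",px2w("top",(232,212),.07).round(3),"orange",px2w("top",(251,207),.08).round(3), "spare",px2w("top",(212,210),.07).round(3),"pink",px2w("top",(279,208),.05).round(3))
go((.42,.03,.30),0)
E
```

```text
jTL [ 0.637 -0.153]
jTR [ 0.641 -0.37 ]
jBR [ 0.437 -0.378]
jBL [ 0.434 -0.155]
rTL [0.571 0.183]
rTR [ 0.587 -0.028]
rBR [ 0.498 -0.037]
rBL [0.477 0.174]
blue [0.518 0.073 0.07 ] orange [0.534 0.005 0.08 ] spare [0.525 0.145 0.07 ] pink [ 0.533 -0.095  0.05 ]
shift cm [-38.45 -32.83  -6.87] twist 1.222 tooly yaw 1.222 at [0.1709 0.4699 0.2313]
```

Request:
send_rows(
  motion="-0.4 -46 -25 0 1.13; -0.4 -46 -25 0 1.13; -0.4 -46 -25 0 1.13; -0.4 -46 -25 0 1.13; -0.4 -46 -25 0 1.13",
)

```text
clock: 1.2
eef_pos: [0.3375, 0.2811, 0.2316]
tool_rot: [0.525, 0.851, 0.0, 0.0]
ft_force: [1.4, 0.2, 0.2]
grip_width: 0.06
grasp_force: 0.0
```

Run:
```python
from h import *
go((.52,.075,.22),0.08)
```

```text
shift cm [-26.62   7.03   1.16] twist 0.386 tooly yaw 0.466 at [0.3375 0.2811 0.2316]
```

Request:
send_rows(
  motion="-0.4 -26.6 7 1 0.386; -0.4 -26.6 7 1 0.386; -0.4 -26.6 7 1 0.386; -0.4 -26.6 7 1 0.386; -0.4 -26.6 7 1 0.386",
)

```text
clock: 1.7
eef_pos: [0.5042, 0.0945, 0.2224]
tool_rot: [0.676, 0.737, 0.0, 0.0]
ft_force: [0.4, 1.0, -0.0]
grip_width: 0.0599
grasp_force: 0.0
```

Run:
```python
from h import *
T,im=snap("wrist","w1.png",k=1.5)
go((.52,.075,.22),0.08)
for t in ("leaf_concave","leaf_convex","rack","leaf_spare"):
    print(t,[(round(d["conf"],2),[round(x) for x in d["rect"]]) for d in boxes_of("wrist",t)[:4]])
```

```text
shift cm [-1.47  0.99  0.18] twist -0.001 tooly yaw 0.079 at [0.509  0.0889 0.2217]
leaf_concave [(0.56, [272, 188, 22, 48])]
leaf_convex [(0.93, [287, 255, 28, 54]), (0.63, [267, 306, 36, 38]), (0.63, [183, 222, 41, 45])]
rack [(0.67, [282, 172, 78, 164]), (0.3, [290, 263, 20, 38])]
leaf_spare [(0.62, [289, 125, 25, 54])]
```

View pics/w1.png

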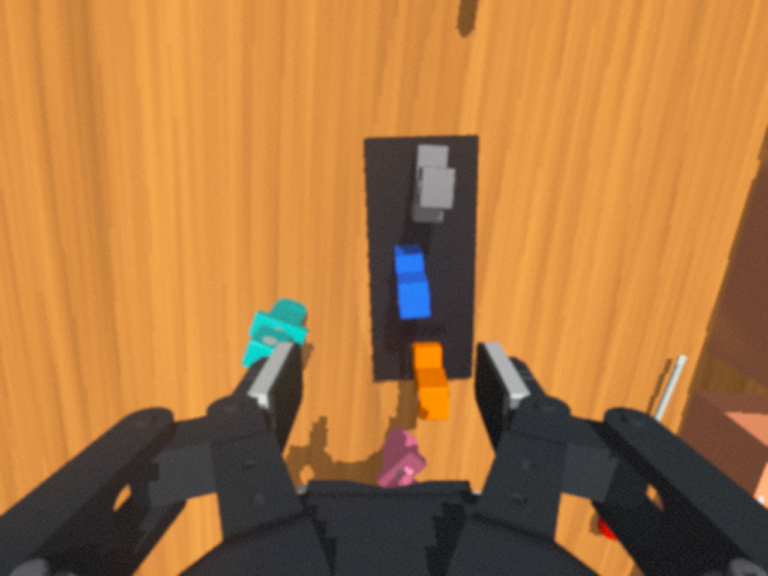

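Run:
```python
from h import *
im=cv2.imread("pics/w1.png"); T=pose()
# pose when the picture was taken
T[:3,:3]=T[:3,:3]; T[:3,3]=[.509,.0889,.2217]
def W(u,v,z): return px2w("wrist",(u/1.5,v/1.5),z,T)
hsv=cv2.cvtColor(im,cv2.COLOR_BGR2HSV)
for n,lo,hi,z in (("blue",(105,120,60),(130,255,255),.094),("orange",(8,200,120),(18,255,255),.108)):
    m=cv2.inRange(hsv,lo,hi); k,l,s,c=cv2.connectedComponentsWithStats(m)
    for i in range(1,k):
        if 1000<s[i,4]<8000 and s[i,0]>350 and s[i,1]<450:
            print(n,s[i]); 
            vals=hsv[:,:,2][l==i]; t,_=cv2.threshold(vals,0,255,cv2.THRESH_OTSU)
            mm=((l==i)&(hsv[:,:,2]>t)).astype(np.uint8); r=cv2.minAreaRect(cv2.findNonZero(mm)); b=cv2.boxPoints(r)
            print("top",t,r,W(*r[0],z).round(4)); print(np.array([W(*q,z)[:2] for q in b]).round(4).tolist())
for u,v in ((365,137),(478,136),(470,378),(374,381)): print("rack",W(u,v,.01)[:2].round(4))
b=W(414,299,.094); print(b, "orange",W(432,395,.108))
go((b[0],b[1],.16),.08)
```

```text
blue [ 394  244   38   76 2362]
top 183.0 ((412.4060363769531, 281.9347839355469), (70.49083709716797, 30.58704376220703), 84.95755004882812) [0.5251 0.0825 0.094 ]
[[0.5114, 0.1035], [0.5303, 0.1068], [0.5394, 0.0605], [0.5196, 0.057]]
orange [ 412  342   38   79 2404]
top 204.0 ((432.38916015625, 381.7104187011719), (78.81704711914062, 30.744665145874023), 83.0887680053711) [0.5437 0.0201 0.108 ]
[[0.528, 0.0453], [0.5471, 0.0494], [0.5602, -0.0065], [0.5401, -0.011]]
rack [0.4839 0.172 ]
rack [0.5708 0.1801]
rack [ 0.5924 -0.0258]
rack [ 0.5065 -0.036 ]
[0.52726547 0.07109922 0.094     ] orange [0.54450689 0.01040187 0.108     ]
shift cm [-2.71  2.25  6.19] twist 0.005 tooly yaw 0.085 at [0.5026 0.0962 0.2219]
```

Request:
send_rows(
  motion="-0.2 -2.0 2.1 5.5 -0.02; -0.2 -2.0 2.1 6.5 -0.02; -0.2 -2.0 2.1 6.5 -0.02; -0.2 -2.0 2.1 6.5 -0.02",
)

```text
clock: 2.35
eef_pos: [0.5248, 0.0795, 0.1577]
tool_rot: [0.668, 0.744, -0.0, -0.0]
ft_force: [-0.5, -0.1, 0.3]
grip_width: 0.0509
grasp_force: 0.0
```

Run:
```python
from h import *
T,im=snap("wrist","w2.png",(180,100,380,300),3)
print(T[:3,3]); np.save("T.npy",T)
go((.5225,.0765,.066),.105)
```

```text
[0.52482768 0.0795162  0.15769957]
shift cm [-0.27 -0.36  9.26] twist 0.003 tooly yaw 0.108 at [0.5256 0.0796 0.1586]
```

View pics/w2.png

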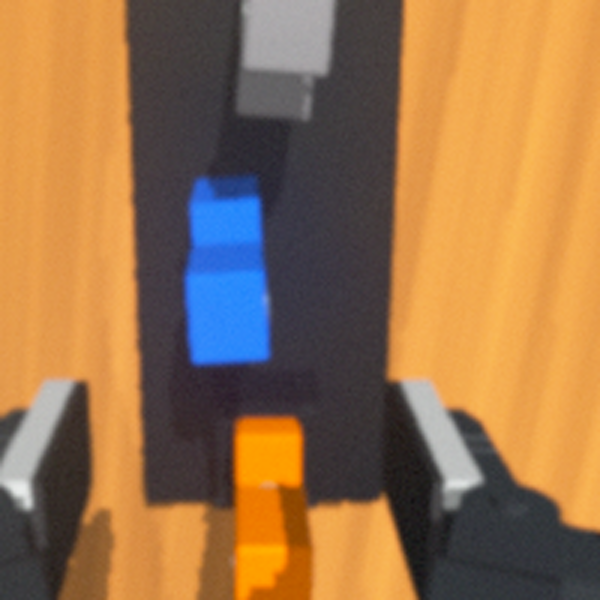

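Run:
```python
from h import *
T=np.load("T.npy")
f=lambda u,v,z:px2w("wrist",(180+u/3,100+v/3),z,T).round(4)
q=[f(u,v,.094) for u,v in ((186,272),(268,267),(270,358),(190,363))]; print(q)
c=np.mean(q,0); print(c)
go((c[0],c[1],.064),.12)
```

```text
[array([0.5116, 0.0864, 0.094 ]), array([0.5315, 0.0898, 0.094 ]), array([0.5348, 0.0661, 0.094 ]), array([0.5148, 0.0625, 0.094 ])]
[0.523175 0.0762   0.094   ]
shift cm [-0.31 -0.29  9.46] twist -0.012 tooly yaw 0.108 at [0.5256 0.0796 0.1586]
```

Request:
send_rows(
  motion="-0.2 -0.3 -0.3 5 -0.04; -0.2 -0.3 -0.3 9.2 -0.04; -0.2 -0.3 -0.3 9.2 -0.04; 0.6 -0.3 -0.3 9.2 -0.04; 1 -0.3 -0.3 9.2 -0.04",
)

```text
clock: 2.9
eef_pos: [0.5254, 0.0757, 0.0684]
tool_rot: [0.653, 0.757, 0.002, 0.002]
ft_force: [0.2, -0.1, 0.1]
grip_width: 0.0232
grasp_force: 0.0
```

Request:
send_rows(
  motion="1 0 0 0 0; 1 0 0 0 0; 1 0 0 0 0; 1 0 0 0 0",
)

```text
clock: 3.3
eef_pos: [0.5246, 0.0752, 0.0666]
tool_rot: [0.654, 0.757, 0.001, 0.001]
ft_force: [1.0, 1.1, 4.0]
grip_width: 0.0192
grasp_force: 62.9
```

Request:
send_rows(
  motion="1 0 0 -5 0; 1 0 0 -10 0; 1 -3 -1 -13.5 0.06; 1 -8 -2 -13.5 0.13; 1 -13 -3.3 -13.5 0.13",
)

```text
clock: 3.8
eef_pos: [0.5096, -0.0568, 0.2013]
tool_rot: [0.701, 0.713, 0.0, 0.001]
ft_force: [-0.4, -1.4, -1.1]
grip_width: 0.0189
grasp_force: 62.2
```

Request:
send_rows(
  motion="1 -5 -1.3 0 0; 1 -10 -2.6 0 0; 1 -15 -3.9 0 0; 1 -20 -5.2 0 0; 1 -22 -6 0 0",
)

```text
clock: 4.3
eef_pos: [0.4508, -0.2798, 0.1992]
tool_rot: [0.703, 0.712, -0.001, -0.001]
ft_force: [0.1, 0.1, -1.2]
grip_width: 0.019
grasp_force: 62.2
```

Run:
```python
from h import *
go((.487,-.29,.20),.015)
o=bot.get_obs();print(o["grip_width"],o["grasp_force"],o["ft_force"])
```

```text
shift cm [-1.07  3.6  -0.09] twist -0.002 tooly yaw 0.013 at [ 0.4508 -0.2798  0.1992]
0.0190048836804073 62.19926834106445 [ 0.11115427  0.09682009 -1.1730177 ]
```

Request:
send_rows(
  motion="1 -1 3.6 0 0; 1 -1 3.6 0 0; 1 -1 3.6 0 0; 1 -1 3.6 0 0",
)

```text
clock: 4.7
eef_pos: [0.4882, -0.2854, 0.1995]
tool_rot: [0.701, 0.713, -0.0, -0.001]
ft_force: [1.1, -0.1, -1.5]
grip_width: 0.0192
grasp_force: 62.2
```

Run:
```python
from h import *
T,im=snap("wrist","w3.png",k=1.5)
print(T[:3,3]); np.save("T.npy",T); cv2.imwrite("w3raw.png",im)
```

```text
[ 0.48822982 -0.28542553  0.19953383]
```

View pics/w3.png

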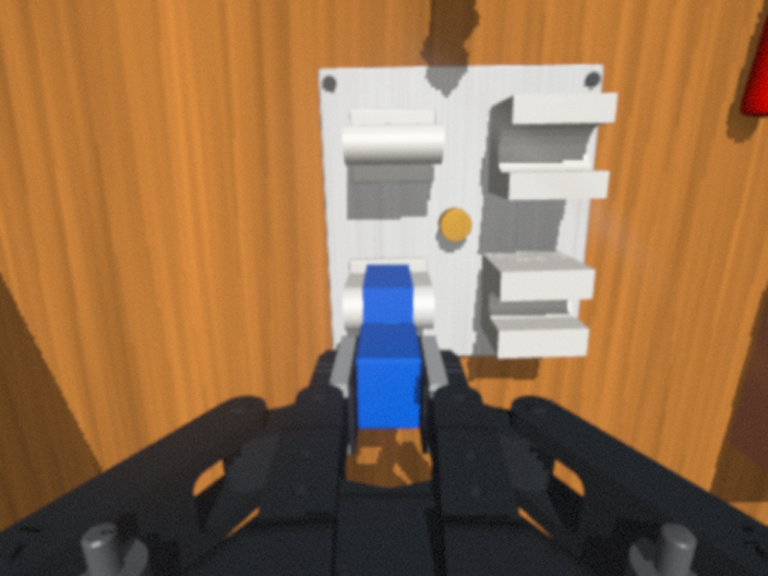

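Run:
```python
from h import *
T=np.load("T.npy"); im=cv2.imread("w3raw.png"); g=cv2.cvtColor(im,cv2.COLOR_BGR2GRAY)
f=lambda u,v,z:px2w("wrist",(u/1.5,v/1.5),z,T).round(4)
print("rim L",f(393,125,.06),f(393,163,.06),"mid",f(393,144,.06),"ends",f(343,144,.072),f(443,144,.072))
print("rim R",f(350,270,.06),f(350,328,.06))
print("chL in edges",f(560,122,.072),f(555,170,.072),"ends outer",f(564,93,.072),f(558,198,.072), "x ends",f(512,108,.072),f(615,108,.072),f(509,184,.072),f(607,184,.072))
print("tab",f(388,392,T[2,3]+.028),"TCP",T[:3,3], f(389,358,T[2,3]+.028),f(389,427,T[2,3]+.028))
for u,v in ((320,70),(602,66),(586,356),(333,354)): print("jig",f(u,v,.012))
for c in (235,262,290): print(c,g[78:118,c].tolist())
for c in (235,282): print(c,g[170:226,c].tolist())
```

```text
rim L [ 0.4896 -0.1967  0.06  ] [ 0.49   -0.2192  0.06  ] mid [ 0.4898 -0.2079  0.06  ] ends [ 0.4602 -0.2087  0.072 ] [ 0.5193 -0.2078  0.072 ]
rim R [ 0.4626 -0.2885  0.06  ] [ 0.4623 -0.3299  0.06  ]
chL in edges [ 0.5873 -0.1941  0.072 ] [ 0.5874 -0.2215  0.072 ] ends outer [ 0.5878 -0.1783  0.072 ] [ 0.5912 -0.2381  0.072 ] x ends [ 0.5584 -0.187   0.072 ] [ 0.6187 -0.1857  0.072 ] [ 0.5604 -0.2303  0.072 ] [ 0.6202 -0.2291  0.072 ]
tab [ 0.4883 -0.2829  0.2275] TCP [ 0.48822982 -0.28542553  0.19953383] [ 0.4884 -0.2719  0.2275] [ 0.4888 -0.2947  0.2275]
jig [ 0.4386 -0.1577  0.012 ]
jig [ 0.6347 -0.1515  0.012 ]
jig [ 0.6531 -0.371   0.012 ]
jig [ 0.4437 -0.3723  0.012 ]
235 [229, 229, 229, 225, 227, 227, 228, 234, 236, 239, 242, 244, 248, 250, 249, 248, 243, 238, 231, 223, 215, 207, 198, 187, 177, 166, 155, 140, 127, 116, 112, 111, 122, 131, 133, 132, 131, 130, 132, 130]
262 [233, 233, 232, 229, 227, 226, 231, 235, 239, 240, 244, 248, 250, 251, 250, 248, 242, 237, 230, 222, 211, 205, 196, 186, 173, 165, 150, 137, 124, 112, 109, 116, 132, 137, 138, 137, 142, 138, 138, 136]
290 [213, 212, 212, 208, 211, 224, 232, 237, 239, 242, 246, 249, 250, 251, 250, 247, 241, 234, 227, 218, 211, 200, 193, 184, 171, 158, 145, 135, 120, 112, 123, 163, 198, 212, 217, 214, 214, 216, 218, 215]
235 [222, 222, 214, 218, 227, 229, 226, 224, 224, 224, 223, 211, 191, 182, 177, 175, 176, 178, 177, 179, 182, 192, 209, 220, 226, 230, 234, 236, 240, 245, 248, 249, 250, 250, 248, 247, 242, 237, 233, 228, 225, 220, 216, 203, 195, 184, 168, 154, 139, 125, 121, 124, 127, 131, 135, 139]
282 [221, 219, 221, 228, 228, 227, 226, 228, 225, 224, 216, 194, 184, 179, 179, 175, 177, 176, 180, 186, 195, 211, 222, 227, 232, 235, 238, 242, 247, 249, 251, 251, 251, 250, 248, 245, 239, 235, 231, 225, 220, 214, 205, 194, 183, 172, 156, 143, 144, 169, 186, 196, 189, 173, 153, 145]
```

Measured against each other, the left rim is about 24 mm and the right about 31 mm. Left is the likely fit for the blue leaf, so I'll check it by touch first. The left channel also looks like the wider one.

Request:
send_rows(
  motion="1 5 0.2 0 0; 1 7.6 0.2 2 0; 1 7.6 0.2 6 0; 1 7.6 0.2 6.4 0; 1 7.6 0.2 6.4 0",
)

```text
clock: 5.25
eef_pos: [0.4888, -0.2095, 0.1359]
tool_rot: [0.701, 0.713, -0.001, -0.001]
ft_force: [0.6, -0.6, 0.4]
grip_width: 0.019
grasp_force: 62.2
```

Run:
```python
from h import *
go((.4895,-.2097,.118),.017)
```

```text
shift cm [-0.02  0.07  1.79] twist -0.0 tooly yaw 0.017 at [ 0.4888 -0.2095  0.1359]
```

Stepping down, with force checks.

Request:
send_rows(
  motion="1 0 0 0.6 0; 1 0 0 1.1 0; 1 0 0 1.5 0; 1 0 0 1.5 0",
)

```text
clock: 5.65
eef_pos: [0.4901, -0.2096, 0.1212]
tool_rot: [0.701, 0.713, 0.001, -0.001]
ft_force: [0.1, 3.4, -0.8]
grip_width: 0.0193
grasp_force: 62.3
```

Request:
send_rows(
  motion="1 0 0 0.2 0; 1 0 0 0.4 0; 1 0 0 0.4 0",
)

```text
clock: 5.95
eef_pos: [0.4898, -0.2094, 0.1168]
tool_rot: [0.701, 0.713, 0.0, -0.001]
ft_force: [0.7, 5.6, -1.9]
grip_width: 0.0187
grasp_force: 62.3
```

Request:
send_rows(
  motion="1 0.15 0 0 0; 1 0.15 0 0.2 0; 1 0.15 0 0.2 0",
)

```text
clock: 6.25
eef_pos: [0.4899, -0.2089, 0.115]
tool_rot: [0.701, 0.713, -0.0, 0.0]
ft_force: [-0.3, 2.2, -1.8]
grip_width: 0.0189
grasp_force: 62.2
```

Request:
send_rows(
  motion="1 0.1 0 0.3 0; 1 0.1 0 0.6 0; 1 0.1 0 0.7 0; 1 0.1 0 0.7 0",
)

```text
clock: 6.65
eef_pos: [0.4898, -0.2081, 0.108]
tool_rot: [0.702, 0.713, -0.0, 0.0]
ft_force: [0.2, 1.3, -0.9]
grip_width: 0.0187
grasp_force: 62.3
```

Request:
send_rows(
  motion="1 0.05 0 0.2 0; 1 0.05 0 0.4 0; 1 0.05 0 0.4 0",
)

```text
clock: 6.95
eef_pos: [0.4897, -0.2072, 0.1039]
tool_rot: [0.701, 0.713, -0.0, -0.0]
ft_force: [1.2, -0.4, -0.7]
grip_width: 0.0189
grasp_force: 62.3
```

Request:
send_rows(
  motion="1 0 0 0.15 0; 1 0 0 0.2 0; 1 0 0 0.2 0",
)

```text
clock: 7.25
eef_pos: [0.4901, -0.2074, 0.1026]
tool_rot: [0.701, 0.713, 0.0, 0.0]
ft_force: [-0.7, 0.1, 3.2]
grip_width: 0.0193
grasp_force: 62.6
```

Request:
send_rows(
  motion="1 0 0 0.15 0; 1 0 0 0.15 0; 1 0 0 0.15 0",
)

```text
clock: 7.55
eef_pos: [0.4902, -0.2074, 0.1011]
tool_rot: [0.701, 0.713, 0.0, 0.0]
ft_force: [-1.5, -0.5, 4.2]
grip_width: 0.0192
grasp_force: 62.8
```

Request:
send_rows(
  motion="1 0 0 0.1 0; 1 0 0 0.1 0; 1 0 0 0.1 0; 1 0 0 0.1 0",
)

```text
clock: 7.95
eef_pos: [0.4901, -0.2074, 0.1]
tool_rot: [0.701, 0.713, 0.0, 0.0]
ft_force: [-1.0, -0.3, 5.7]
grip_width: 0.0186
grasp_force: 63.0
```

Run:
```python
from h import *
o=bot.get_obs();print(o["ft_force"],o["eef_pos"])
T,im=snap("scene","s2.png",(150,120,350,230),4)
print(np.array([w2px("scene",p) for p in ((.49,-.207,.072),(.49,-.207,.1))]))
```

```text
[-0.98417164 -0.31959599  5.68193746] [ 0.49014114 -0.2073859   0.0999899 ]
[[227.9328488  136.31167006]
 [227.40691293 130.16671791]]
```

View pics/s2.png

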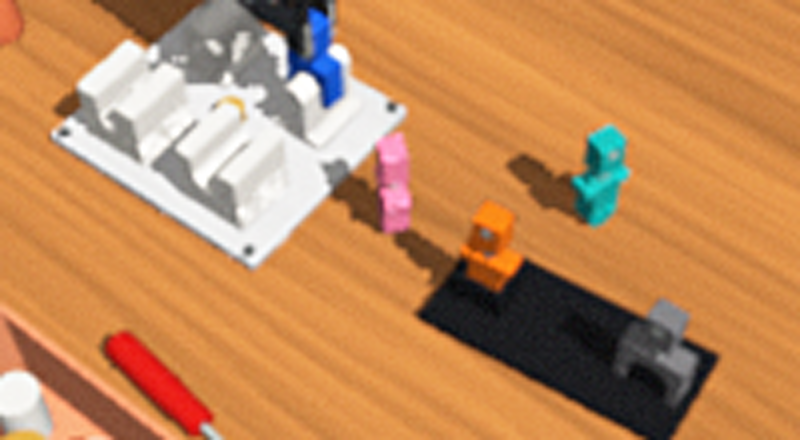

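Blue (crop about (322,70)) sits deep astride the left rim with its grip given. The orange leaf (490,245) is on the rack; pink (393,180) and teal (603,175) stand off it, so they are look-alikes. Next I'll relieve the spring, release and rise.

Request:
send_rows(
  motion="1 0 0 -0.3 0; 1 0 0 -0.35 0; 0 0 0 -0.35 0; -0.3 0 0 -0.35 0; -0.3 0 0 -0.35 0",
)

```text
clock: 8.5
eef_pos: [0.4896, -0.2069, 0.1027]
tool_rot: [0.701, 0.713, -0.0, -0.001]
ft_force: [0.2, 0.2, 0.2]
grip_width: 0.0552
grasp_force: 0.0
```

Request:
send_rows(
  motion="-0.3 0 0 -1 0; -0.3 0 0 -5 0; -0.3 0 0 -10 0; -0.3 2 0 -12 0; -0.3 6 0 -12 0",
)

```text
clock: 9.0
eef_pos: [0.4918, -0.1492, 0.2283]
tool_rot: [0.703, 0.711, 0.002, 0.005]
ft_force: [1.2, 0.5, 1.2]
grip_width: 0.0559
grasp_force: 0.0
```

Run:
```python
from h import *
o=bot.get_obs();print(o["grip_width"])
go((.54,0.02,.20),.107)
```

```text
0.055898904792146514
shift cm [16.87  5.    2.82] twist -0.095 tooly yaw 0.012 at [ 0.4918 -0.1492  0.2283]
```

Request:
send_rows(
  motion="-0.3 5 1.7 1 -0.05; -0.3 10 4 3 -0.095; -0.3 12 4.7 5 -0.095; -0.3 12 4.7 5 -0.095; -0.3 12 4.7 5 -0.095",
)

```text
clock: 9.5
eef_pos: [0.5336, -0.0258, 0.1731]
tool_rot: [0.666, 0.746, -0.001, -0.0]
ft_force: [1.2, 0.1, 0.5]
grip_width: 0.0559
grasp_force: 0.0
```

Run:
```python
from h import *
T,im=snap("wrist","w4.png",(160,80,400,280),3)
print(T[:3,3]); np.save("T.npy",T)
```

```text
[ 0.53364788 -0.02575169  0.17306507]
```

View pics/w4.png

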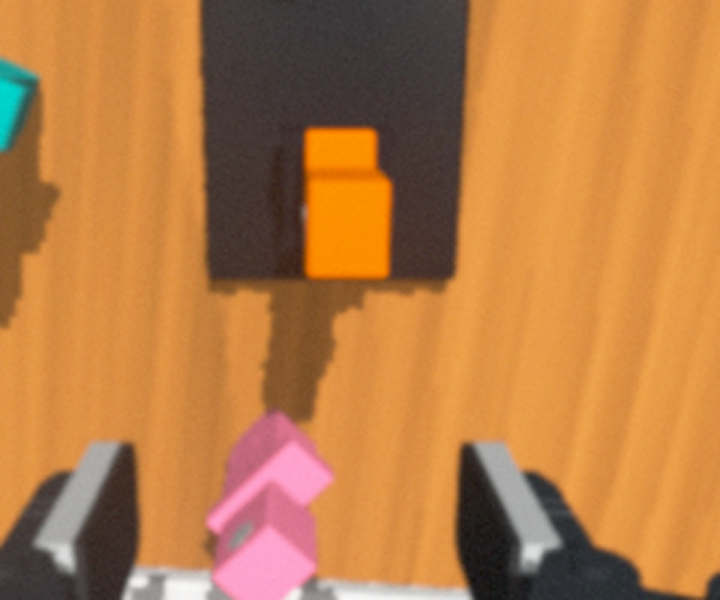

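Run:
```python
from h import *
T=np.load("T.npy")
f=lambda u,v,z:px2w("wrist",(160+u/3,80+v/3),z,T)
q=[f(u,v,.108) for u,v in ((306,178),(390,175),(390,278),(306,279))]; c=np.mean(q,0); print(np.round(q,4).tolist(),c)
s=[f(304,128,.064),f(377,128,.064)]; print(np.round(s,4).tolist())
a=.107; ry=np.array([-np.sin(a),np.cos(a),0]); rx=np.array([np.cos(a),np.sin(a),0]); m=np.mean(s,0)
print("shoulder axis rel tab: y",(m-c)@ry-.021,"x",(m-c)@rx)
go((c[0],c[1],.075),.107)
```

```text
[[0.5308, 0.0199, 0.108], [0.5504, 0.0228, 0.108], [0.5538, -0.0019, 0.108], [0.5336, -0.0044, 0.108]] [0.54212574 0.00909041 0.108     ]
[[0.5296, 0.0289, 0.064], [0.55, 0.0312, 0.064]]
shoulder axis rel tab: y 0.00011996173199329066 x -8.914180452488265e-05
shift cm [3.46 1.2  9.88] twist 0.004 tooly yaw 0.111 at [ 0.5341 -0.0266  0.1738]
```

Request:
send_rows(
  motion="-0.3 3.4 1.2 0 -0.01; -0.3 3.5 1.2 4 -0.01; -0.3 3.5 1.2 8 -0.01; -0.3 3.5 1.2 9.7 -0.01; -0.1 3.5 1.2 9.7 -0.01",
)

```text
clock: 10.05
eef_pos: [0.54, 0.0081, 0.0744]
tool_rot: [0.664, 0.748, -0.002, -0.002]
ft_force: [-0.5, -0.1, -0.2]
grip_width: 0.0467
grasp_force: 0.0
```

Request:
send_rows(
  motion="1 0 0 0 0; 1 0 0 0 0; 1 0 0 0 0; 1 0 0 0 0; 1 0 0 0 0",
)

```text
clock: 10.55
eef_pos: [0.5436, 0.0093, 0.0776]
tool_rot: [0.663, 0.748, 0.001, 0.002]
ft_force: [0.5, -2.4, 3.2]
grip_width: 0.019
grasp_force: 60.0
```

Request:
send_rows(
  motion="1 0 0 -4 0; 1 0 0 -9 0; 1 -2 0 -13 0; 1 -7 0.6 -13 0.05; 1 -12 1 -13 0.104",
)

```text
clock: 11.05
eef_pos: [0.5677, -0.1077, 0.2085]
tool_rot: [0.701, 0.714, 0.002, 0.001]
ft_force: [1.5, 0.6, -1.2]
grip_width: 0.019
grasp_force: 60.4
```

Run:
```python
from h import *
o=bot.get_obs();print(o["grip_width"],o["ft_force"])
go((.588,-.207,.20),.017)
```

```text
0.019033606112345534 [ 1.53130539  0.58328605 -1.21737794]
shift cm [-9.96  1.84  0.85] twist 0.001 tooly yaw 0.018 at [ 0.5677 -0.1077  0.2085]
```

Request:
send_rows(
  motion="1 -5 1 0 0; 1 -9.9 1.8 0 0; 1 -9.9 1.8 2 0; 1 -9.9 1.8 4.5 0; 1 -9.9 1.8 4.5 0",
)

```text
clock: 11.55
eef_pos: [0.583, -0.2057, 0.1566]
tool_rot: [0.701, 0.713, -0.002, -0.004]
ft_force: [-0.4, 1.6, -1.1]
grip_width: 0.0189
grasp_force: 60.3
```

Run:
```python
from h import *
go((.588,-.207,.145),.017)
T,im=snap("wrist","w5.png",(160,80,420,280),3)
```

```text
shift cm [-0.14  0.5   1.15] twist -0.001 tooly yaw 0.016 at [ 0.583  -0.2057  0.1566]
```

View pics/w5.png

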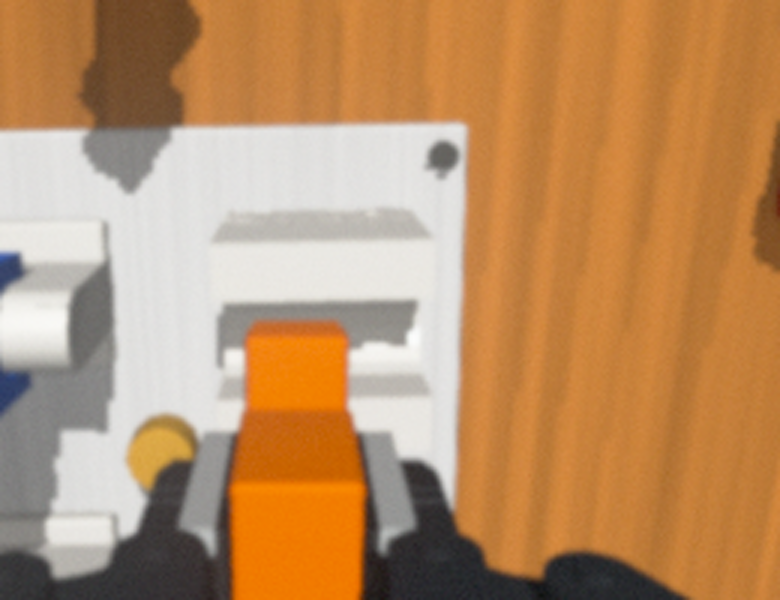

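Run:
```python
from h import *
T=pose(); print(T[:3,3])
f=lambda u,v,z:px2w("wrist",(160+u/3,80+v/3),z,T).round(4)
print(f(320,240,.072),f(320,303,.072),f(320,395,.072), "ends",f(213,270,.072),f(432,270,.072))
z=T[2,3]-.069+.054
print("shoulder +y edge",f(297,322,z),"tab top far edge",f(297,485,T[2,3]+.029))
go((.589,-.207,.135),.017); print(bot.get_obs()["ft_force"])
```

```text
[ 0.58414383 -0.20569273  0.15880889]
[ 0.5896 -0.1785  0.072 ] [ 0.59   -0.1957  0.072 ] [ 0.5906 -0.2222  0.072 ] ends [ 0.5611 -0.1871  0.072 ] [ 0.6198 -0.1861  0.072 ]
shoulder +y edge [ 0.5839 -0.1813  0.1438] tab top far edge [ 0.5843 -0.1932  0.1878]
shift cm [-0.15  0.5   2.38] twist -0.0 tooly yaw 0.017 at [ 0.5841 -0.2057  0.1588]
[-0.8700089  -0.36726359  0.03752233]
```

Request:
send_rows(
  motion="1 -0.5 0.5 0.5 0; 1 -0.5 0.5 1.2 0; 1 -0.5 0.5 1.2 0; 1 -0.5 0.5 1.8 0; 1 -0.5 0.5 1.8 0",
)

```text
clock: 12.1
eef_pos: [0.5908, -0.211, 0.1427]
tool_rot: [0.701, 0.713, -0.0, -0.0]
ft_force: [-0.2, -0.5, -1.1]
grip_width: 0.0189
grasp_force: 60.3
```

Request:
send_rows(
  motion="1 0 0 0.3 0; 1 0 0 0.6 0; 1 0 0 0.6 0",
)

```text
clock: 12.4
eef_pos: [0.5908, -0.2112, 0.1367]
tool_rot: [0.701, 0.713, -0.0, -0.0]
ft_force: [-0.3, 0.3, -0.3]
grip_width: 0.0191
grasp_force: 60.3
```

Request:
send_rows(
  motion="1 0 0 0.2 0; 1 0 0 0.4 0; 1 0 0 0.4 0",
)

```text
clock: 12.7
eef_pos: [0.5913, -0.2108, 0.1331]
tool_rot: [0.701, 0.713, 0.0, -0.0]
ft_force: [0.4, 1.0, -0.4]
grip_width: 0.0194
grasp_force: 60.4
```

Request:
send_rows(
  motion="1 0 0 0.2 0; 1 0 0 0.4 0; 1 0 0 0.4 0",
)

```text
clock: 13.0
eef_pos: [0.5912, -0.2102, 0.1289]
tool_rot: [0.701, 0.713, 0.001, -0.001]
ft_force: [0.8, 6.2, 0.6]
grip_width: 0.0192
grasp_force: 60.5
```

Request:
send_rows(
  motion="1 0.15 0 0 0; 1 0.15 0 0.2 0; 1 0.15 0 0.3 0; 1 0.15 0 0.3 0",
)

```text
clock: 13.4
eef_pos: [0.5909, -0.2097, 0.1258]
tool_rot: [0.701, 0.713, -0.0, -0.0]
ft_force: [0.8, 2.3, -1.6]
grip_width: 0.0189
grasp_force: 60.3
```

Request:
send_rows(
  motion="1 0.1 0 0 0; 1 0.1 0 0.2 0; 1 0.1 0 0.4 0; 1 0.1 0 0.4 0",
)

```text
clock: 13.8
eef_pos: [0.591, -0.2093, 0.1219]
tool_rot: [0.701, 0.713, -0.0, 0.0]
ft_force: [0.4, 0.2, 0.0]
grip_width: 0.0188
grasp_force: 60.3
```

Already about 20 mm below the mouth, well past the 5 mm stop on the wrong channel. Continuing down to home (about 0.109).

Request:
send_rows(
  motion="1 0 0 0.2 0; 1 0 0 0.4 0; 1 0 0 0.5 0; 1 0 0 0.5 0",
)

```text
clock: 14.2
eef_pos: [0.591, -0.2091, 0.117]
tool_rot: [0.701, 0.713, -0.0, 0.0]
ft_force: [-0.1, 0.2, -0.7]
grip_width: 0.0194
grasp_force: 60.3
```

Request:
send_rows(
  motion="1 0 0 0.2 0; 1 0 0 0.4 0; 1 0 0 0.4 0",
)

```text
clock: 14.5
eef_pos: [0.5909, -0.209, 0.1128]
tool_rot: [0.701, 0.713, -0.0, -0.0]
ft_force: [-0.1, 0.8, -0.2]
grip_width: 0.0191
grasp_force: 60.3
```

Request:
send_rows(
  motion="1 0 0 0.15 0; 1 0 0 0.2 0; 1 0 0 0.2 0",
)

```text
clock: 14.8
eef_pos: [0.591, -0.2089, 0.1111]
tool_rot: [0.701, 0.713, -0.0, -0.0]
ft_force: [-0.4, -0.1, -0.7]
grip_width: 0.0188
grasp_force: 60.3
```

Request:
send_rows(
  motion="1 0 0 0.15 0; 1 0 0 0.2 0; 1 0 0 0.2 0",
)

```text
clock: 15.1
eef_pos: [0.591, -0.2088, 0.1091]
tool_rot: [0.701, 0.713, -0.0, -0.0]
ft_force: [-0.3, -0.4, -0.6]
grip_width: 0.019
grasp_force: 60.3
```

Request:
send_rows(
  motion="1 0 0 0.1 0; 1 0 0 0.15 0; 1 0 0 0.15 0",
)

```text
clock: 15.4
eef_pos: [0.5913, -0.2087, 0.1082]
tool_rot: [0.701, 0.713, 0.0, 0.0]
ft_force: [-1.1, 0.4, 2.0]
grip_width: 0.0192
grasp_force: 60.7
```

Request:
send_rows(
  motion="1 0 0 0.1 0; 1 0 0 0.2 0; 1 0 0 0.2 0",
)

```text
clock: 15.7
eef_pos: [0.5913, -0.2088, 0.1061]
tool_rot: [0.701, 0.713, 0.0, 0.0]
ft_force: [-1.3, 1.2, 4.1]
grip_width: 0.0193
grasp_force: 60.9
```

Request:
send_rows(
  motion="1 0 0 0.1 0; 1 0 0 0.1 0; 1 0 0 0.1 0; 1 0 0 0.1 0",
)

```text
clock: 16.1
eef_pos: [0.5913, -0.2088, 0.1052]
tool_rot: [0.701, 0.713, 0.0, 0.0]
ft_force: [-0.7, 1.6, 5.5]
grip_width: 0.0193
grasp_force: 61.1
```

Request:
send_rows(
  motion="1 0 0 0 0; 1 0 0 -0.3 0; 0 0 0 -0.35 0; -0.3 0 0 -0.35 0; -0.3 0 0 -0.35 0",
)

```text
clock: 16.6
eef_pos: [0.5908, -0.209, 0.1075]
tool_rot: [0.701, 0.713, -0.0, -0.0]
ft_force: [-0.6, -0.2, 1.4]
grip_width: 0.0557
grasp_force: 0.0
```

Request:
send_rows(
  motion="-0.3 0 0 -1 0; -0.3 0 0 -5 0; -0.3 0 0 -9 0; -0.3 -3 -2 -10 0; -0.3 -7 -5 -10 0",
)

```text
clock: 17.1
eef_pos: [0.545, -0.2796, 0.2122]
tool_rot: [0.699, 0.715, 0.001, 0.004]
ft_force: [0.9, -1.0, 1.0]
grip_width: 0.0554
grasp_force: 0.0
```

Request:
send_rows(
  motion="-0.3 -2 -1 0 0; -0.3 -2 -1 0 0; -0.3 -2 -1 0 0",
)

```text
clock: 17.4
eef_pos: [0.5326, -0.3002, 0.2087]
tool_rot: [0.702, 0.713, 0.0, 0.0]
ft_force: [0.3, 0.5, 0.3]
grip_width: 0.0556
grasp_force: 0.0
```

Run:
```python
from h import *
print(pose()[:3,3])
T,im=snap("wrist","w6.png",k=1.5); np.save("T.npy",T)
im=vision.camera("scene")[100:220,140:320,::-1]; cv2.imwrite("pics/s3.png",cv2.resize(im,None,fx=4,fy=4,interpolation=cv2.INTER_CUBIC))
```

```text
[ 0.53255018 -0.30022373  0.20867236]
```

View pics/w6.png

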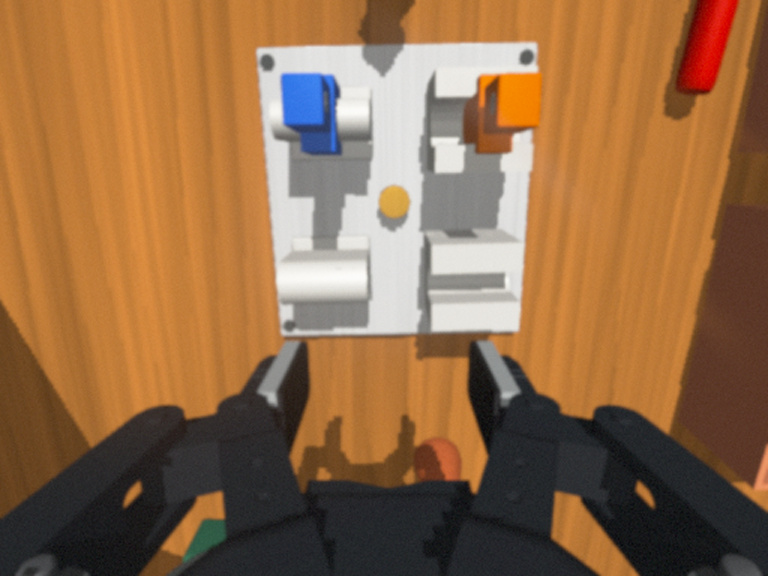

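View pics/s3.png

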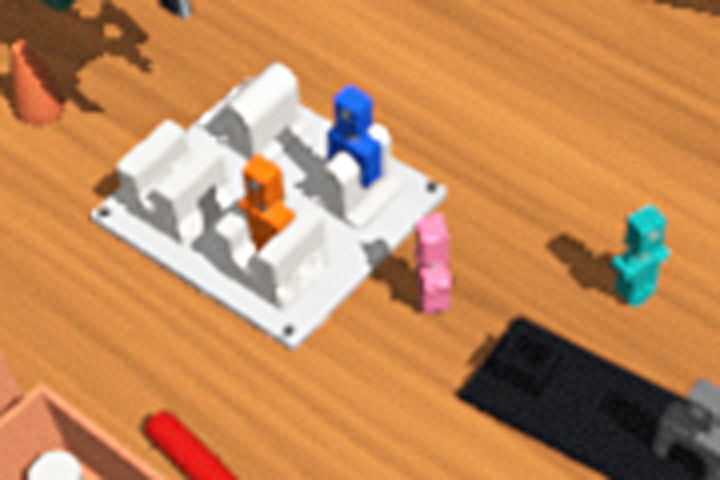

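Both leaves stand down in their places: blue at (305,110) on the left rim, orange at (510,105) in the left channel. One quick check of upright before I hand in.

Run:
```python
from h import *
T=np.load("T.npy")
f=lambda u,v,z:px2w("wrist",(u/1.5,v/1.5),z,T).round(4)
print("orange tab",f(520,73,.138),f(518,127,.138),"sh-y edge",f(494,152,.094),"sh x",f(478,140,.094),f(512,140,.094),"tab x",f(498,100,.138),f(540,100,.138))
print("blue tab",f(303,74,.129),f(304,125,.129),"body -y edge",f(322,153,.085))
```

```text
orange tab [ 0.5905 -0.1934  0.138 ] [ 0.5916 -0.2165  0.138 ] sh-y edge [ 0.5916 -0.227   0.094 ] sh x [ 0.5821 -0.2207  0.094 ] [ 0.6013 -0.2203  0.094 ] tab x [ 0.5814 -0.205   0.138 ] [ 0.6007 -0.2046  0.138 ]
blue tab [ 0.4913 -0.1938  0.129 ] [ 0.491  -0.2165  0.129 ] body -y edge [ 0.4929 -0.2289  0.085 ]
```

```bash
python3 -c "
from workcell import workorder
print(workorder.job_done())"
```

```text
the job is handed in; nothing more can be done
None
```

Job handed in: the blue leaf is astride the left rim and the orange leaf is in the left channel, each pressed about 4 mm by the force readings and let go; both went fully home on the first try, so the right-hand samples were judged by camera and not touched.

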